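# Lock a second sorting tote onto the desk stand

## Task

The stand on the desk holds one small tote under a snap catch. Snap the catch open, set the loose tote on top of the one in the stand, turned end for end so that it stands level on the other tote's rim instead of sinking down into it, let go, then snap the catch shut over it. Leave everything else on the desk where it is.

Things in the scene. Friction and masses are not known exactly. Their poses are not given: they have to be found in the camera images.
- dock: Grey stand fixed to the desk: base plate 210 x 88 x 10 mm carrying the lower tote (fixed, same shape as the loose one, rim top 65 mm above the desk; its low contents stay inside) and, at one end, a post with a steel snap catch. Origin: on the desk under the lower tote's centre; z up, x along the tote towards the catch. The lower tote's notched end faces the catch.
- seat (a point): Where the loose tote's origin lies when properly stacked: 59.5 mm above the desk over the stand's origin, axes as the stand's. The loose tote then points opposite to the stand (its x along the stand's -x) and its rim top is 114.5 mm high.
- catch_pin (a point): Centre of the catch's hinge pin: stand x = 90 mm, 92 mm above the desk; the pin runs level along the stand's y. The post around it (two cheeks, 44 mm across y) spans stand x = 81 to 99 mm and is 101 mm high. Catch: a flat steel tab 28 mm wide (y), 8 mm thick, reaching 80 mm beyond the pin, with a nose 24 mm wide, 26.5 to 34.5 mm above the pin when shut.
- catch (a joint): Angle of the catch. 0 = shut: tab leaning 0.35 rad inwards over the tote, nose level over the tote to stand x = 54 mm. 0.8 = open: tab leaning 0.45 rad outwards (stand +x), nose clear of the tote. A spring drives it from the centre, 0.4, to the nearer end; leaving an end takes about 0.17 N m, some 3 N at 55 mm from the pin. Starts shut.
- catch_tip (a point): Upper end of the catch's tab, 80 mm from the pin: stand x = 63 mm, 167 mm high when shut; x = 125 mm, 164 mm high when open. To open, push the top 20 mm of the tab outwards from the tote side, above the nose, past the centre; to shut, push the top of the tab inwards, towards the tote, past the centre.
- tote: Loose grey plastic tote, open on top, empty, about 0.16 kg, 55 mm high. Origin: centre of its underside; z up, x along its length towards its notched end. Rim band (top 10 mm) 142 x 68 mm outside, 5 mm thick; the walls below slope in to a 120 x 51 mm bottom. Grip it across the 68 mm width at mid length: there, flat upright panels 24 mm wide, flush with the rim, run from 22 mm up to the rim.
- tote_notch (a point): Top of the loose tote's notched end (a cut 36 mm wide, 31 mm deep): 68.5 mm along the tote's x, 55 mm up. Same way round as the lower tote, its side ribs drop through gaps in the lower rim and it nests 10 mm too deep; end for end (notch away from the catch), the ribs stand on the rim, the bottom 5.5 mm inside it with play (6 mm lengthwise, 3.5 across).
- stapler: Black stapler, 130 x 34 x 36 mm, lies loose on the desk; origin under its centre, x along it. Leave alone.
- calculator: White calculator, 150 x 100 x 20 mm, loose; origin under its centre. Leave alone.
- mouse: Black computer mouse, about 85 x 60 x 33 mm, loose; origin under it. Leave alone.
- cup: Paper cup, 80 mm across, 110 mm high, loose; origin under its centre. Leave alone.
- pen: Black pen, 130 x 10 x 10 mm, loose; origin under its centre, x along it. Leave alone.
- tape: Roll of clear tape lying flat, 70 mm across, 22 mm high, loose; origin under its centre. Leave alone.
- stamp: Wooden hand stamp, 32 mm across, 60 mm high, standing; origin under its centre. Leave alone.
Things that resemble listed ones, but are neither listed nor needed, are in the scene too. What is shaped like the tote but pink or red is not meant.

How it is judged:
On the way, in this order (a step that is already met when the one before it is completed fails the run):
1. the catch is snapped open (value of joint catch above 0.7 rad), for 0.2 s.
2. the loose tote stands stacked on the lower tote, turned end for end, and is let go, the catch still open (horizontal distance between tote and seat below 0.009 m and z of tote in the frame of seat between -0.003 and 0.003 m and angle between tote's own z axis and vertical below 0.06 rad and x of tote_notch in the frame of dock below -0.05 m and contact force between the fingers and tote below 0.1 N and value of joint catch above 0.7 rad), for 0.2 s.
At the end, for the whole second after the job is handed in: The catch is shut (within 0.08 rad) over the loose tote, which rests level (within 0.06 rad) and still on the lower tote's rim with its notch pointing away from the catch, its origin within 9 mm sideways and 3 mm in height of the seat point (value of joint catch below 0.08 rad and horizontal distance between tote and seat below 0.009 m and z of tote in the frame of seat between -0.003 and 0.003 m and angle between tote's own z axis and vertical below 0.06 rad and x of tote_notch in the frame of dock below -0.05 m and linear speed of tote below 0.02 m/s); the robot touches nothing.
It fails at once if another thing on the desk is moved by more than 30 mm or the cup or the stamp is tipped (distance of any of stapler, calculator, mouse, cup, pen, tape, stamp from where it was at the start of the episode above 0.03 m or angle between any of cup, stamp's own z axis and vertical above 0.5 rad).
It also fails if it takes over 69 s, if anything falls off the work surface, if the arm or the gripper's body presses on something with over 40 N, if the wrist force passes 120 N, or if a joint passes its speed limit or range.

## Robot

A 6-joint arm with a two-finger parallel gripper is mounted at the origin on the work surface. World frame = base frame: x ahead of the robot, y to its left, z up, the work surface at z = 0. Lengths are in m, angles in rad, forces in N, time in s.
With the tool pointing down it reaches from about 0.35 to 0.875 m from the base axis. Payload 15.5 kg.
Tool frame: the origin (TCP) lies midway between the tips of the shut fingers; the grasp point (between the pads) lies 19 mm behind it; z points along the fingers, y is the line along which they close (so a half turn about z gives the same grasp; the last joint's range is limited). The gripper opens to 85 mm and grips with 20 to 120 N. Pads are 22 mm wide; open, the fingers measure 114 mm over their backs; the gripper's body (76 mm by 85 mm) begins 54 mm behind the grasp point. The pads swing forward as they close: fully open they stand 13 mm farther back than shut.
Start: joints at [1.252, 0.494, 1.345, -0, 1.302, -0.096], TCP at [0.138, 0.61, 0.231] pointing down, gripper open.
Joint ranges: [-2.91, 2.91], [-0.82, 2.16], [0.22, 2.67], [-1.22, 4.37], [0.12, 2.79], [-3.08, 3.08]. Speed limits (rad/s): [1.89, 1.89, 2.57, 3.01, 3.01, 3.01].

## Interface

Orientations are given as a rotation vector (axis times angle).
In Python, from station import robot gives the robot as it stands.
- The arm moves only by the tool carry_out, never from a script. Its argument "steps" is one flat list of numbers, 7 for each row, row after row: the shift along the tool's x, y, z in m, then the turn, a rotation vector about the tool's x, y, z in rad, then the finger opening in m, from 0 to 0.0854. In form: [x, y, z, rx, ry, rz, gripper, x, y, z, rx, ry, rz, gripper, ...]. A call has 1 to 5 rows; each row shifts and turns the commanded pose from where the row before left it, along the tool's axes as they then stand; what a row does not reach is not made up. A row lasts 1/8 s, in which the tool goes at most 62.5 mm and 10.7 degrees, less where a joint would pass 70% of its speed; a pose out of reach is approached as far as the arm can. A call is refused whole if a number of a shift passes 0.0625 or a number of a turn 0.188, either way. A call with a gripper value outside its range is refused whole. The fingers move at their own pace and stop on an object; "grip_force" is the grip in N (left out, the last holds). Time passes only in rows, so rows that do not move let the fingers close. It gives the time, the measured TCP pose, the force, the opening and the grip force at its end, in the units of the state.
- robot.sense(): the state, without advancing time (a new reading comes with each control period).
- robot.read_camera(name): name is "side" or "top" or "wrist"; returns the picture (400x640x3 uint8, red, green, blue); there is no depth.
- robot.calibration(name): a dict with "fx", "fy", "cx", "cy" (pixels), "distortion" ([k1, k2, p1, p2, k3] as OpenCV has them; the pictures are not rectified), "T" (4x4, takes a point from camera to world coordinates). Camera axes: x right, y up, looking along -z (the intrinsics and any distortion apply to the point x, -y, -z); pixel columns grow to the right and rows downward; lengths in m; the calibration is good to about 2 mm. A picture is of the moment at which its call begins: read the wrist's pose just before it. calibration takes no time and is no camera call; for the wrist camera it gives the pose at the moment of the call.
- robot.hand_in(): hands the job in; it is judged then, once.
The state is a dict: "time": time; "qpos": joint angles; "qvel": joint speeds; "effort": joint torques, N m; "eef_pos": TCP position; "ee_rot": TCP orientation; "contact_force": force on the tool from outside, world axes, zero at the start; "moment": the same for the moment, N m; "grip_width": opening from 0.0 (shut) to 1.0 (fully open); "gripper_force": force on a finger pad.
Only numpy, scipy, OpenCV 4.12 (cv2) and the standard library are available. Lean on these libraries where they do the work, as an engineer would, in place of code of your own. Each camera call takes 0.05 s, during which the arm holds its last target. There are 200 camera calls.

## Working session

There is one attempt and no reset: what is moved stays moved. The work goes in short steps, Python scripts to look and compute and a tool call to move; the robot and the scene stay as the last step left them, time stands still between calls to the robot, and variables do not carry over. Pictures are saved under pics/ and viewed, at most 11 in all, crops included, and the job is handed in when it is done.

Besides the shell and the picture viewer there is one more tool, called after "Emit:" in YAML: its name, and indented under it one key for each argument. carry_out: Moves the arm, as the interface text tells. Its arguments: {"type":"object","properties":{"steps":{"type":"array","items":{"type":"number"}},"grip_force":{"type":"number"}},"required":["steps"]}

```bash
mkdir -p pics; ls; python3 - <<'E'
from station import robot
import cv2,numpy as np
s=robot.sense();print(s)
for n in("top","side"):
    c=robot.calibration(n);print(n,c)
    cv2.imwrite(f"pics/{n}0.png",robot.read_camera(n)[:,:,::-1])
E
```

```text
pics
{'time': 0.0, 'qpos': array([ 1.25247372e+00,  4.94226420e-01,  1.34614132e+00,  4.49857321e-07,
        1.30248185e+00, -9.54912199e-02]), 'qvel': array([-0.00142031, -0.00021459,  0.00079234, -0.00064323, -0.00057874,
       -0.00082452]), 'effort': array([ 4.27238920e-04, -8.82164311e+01, -3.83866739e+01, -8.20603191e-05,
        9.90032684e-03, -2.98705572e-05]), 'eef_pos': array([0.13799796, 0.60920526, 0.23066991]), 'ee_rot': array([-3.49270368e-01, -3.12185615e+00,  1.93199200e-03]), 'contact_force': array([-0.49351553, -0.09099241, -0.48566889]), 'moment': array([-0.01938301,  0.03092265, -0.0382087 ]), 'gripper_force': 0.0, 'grip_width': 1.0017565031590607}
top {'fx': 402.26648653531413, 'fy': 402.26648653531413, 'cx': 318.58817481410284, 'cy': 196.68262568108503, 'distortion': array([-0.02383706,  0.        ,  0.        ,  0.        ,  0.        ]), 'T': array([[-0.04905085,  0.9778775 , -0.20334601,  0.28638567],
       [-0.99878627, -0.04893471,  0.00560208,  0.07944876],
       [-0.00447253,  0.20337399,  0.97909091,  1.38963918],
       [ 0.        ,  0.        ,  0.        ,  1.        ]])}
side {'fx': 455.93884456305796, 'fy': 455.93884456305796, 'cx': 315.46908683704106, 'cy': 199.92701249121873, 'distortion': array([-0.03827569,  0.        ,  0.        ,  0.        ,  0.        ]), 'T': array([[ 0.84131767,  0.3019261 , -0.44835834, -0.00438431],
       [-0.54040423,  0.45115196, -0.71022896, -0.83239978],
       [-0.01215892,  0.83982292,  0.54272426,  0.81049033],
       [ 0.        ,  0.        ,  0.        ,  1.        ]])}
```

View pics/top0.png

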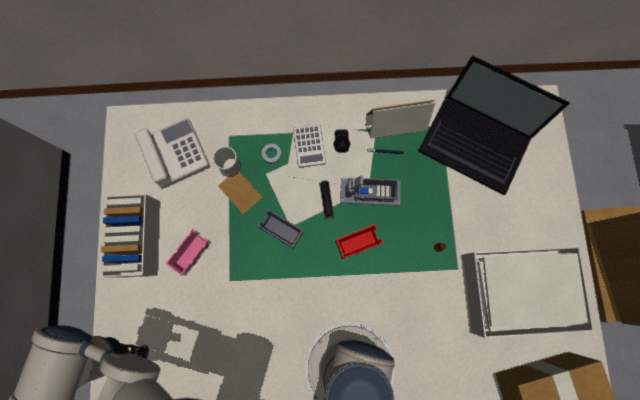

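View pics/side0.png

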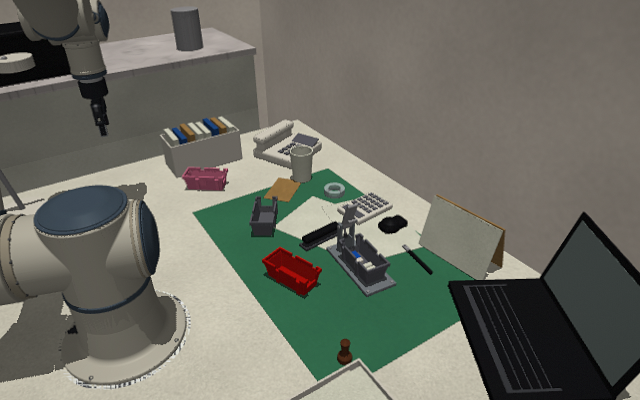

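The top view shows the loose grey tote at about (282,230). The dock is at about (370,191) with its catch at the left end (world +y). The red and pink totes are decoys. I'll enlarge both.

```bash
cat > h.py <<'E'
import numpy as np,cv2
from station import robot
def ray(n,uv,c=None):
    c=c or robot.calibration(n)
    K=np.array([[c['fx'],0,c['cx']],[0,c['fy'],c['cy']],[0,0,1]])
    p=cv2.undistortPoints(np.array(uv,float).reshape(-1,1,2),K,c['distortion']).reshape(-1,2)
    d=np.c_[p[:,0],-p[:,1],-np.ones(len(p))]@c['T'][:3,:3].T
    return c['T'][:3,3],d
def atz(n,uv,z,c=None):
    o,d=ray(n,uv,c); z=np.broadcast_to(z,len(d)); return o+d*((z-o[2])/d[:,2])[:,None]
def proj(c,P):
    K=np.array([[c['fx'],0,c['cx']],[0,c['fy'],c['cy']],[0,0,1]])
    q=(np.atleast_2d(P)-c['T'][:3,3])@c['T'][:3,:3]*[1,-1,-1]
    return cv2.projectPoints(q,np.zeros(3),np.zeros(3),K,c['distortion'])[0].reshape(-1,2)
E
python3 - <<'E'
import cv2,numpy as np
t=cv2.imread('pics/top0.png')
a=cv2.resize(t[170:220,330:410],(800,500)[:2],interpolation=cv2.INTER_CUBIC)[:, :]
a=cv2.resize(t[174:210,330:410],None,fx=8,fy=8,interpolation=cv2.INTER_CUBIC)
b=cv2.resize(t[205:255,250:330],None,fx=6,fy=6,interpolation=cv2.INTER_CUBIC)
o=np.zeros((a.shape[0]+b.shape[0],640,3),np.uint8);o[:a.shape[0],:640]=a;o[a.shape[0]:,:480]=b
cv2.imwrite('pics/crop.png',o);print(o.shape)
E
```

```text
(588, 640, 3)
```

View pics/crop.png

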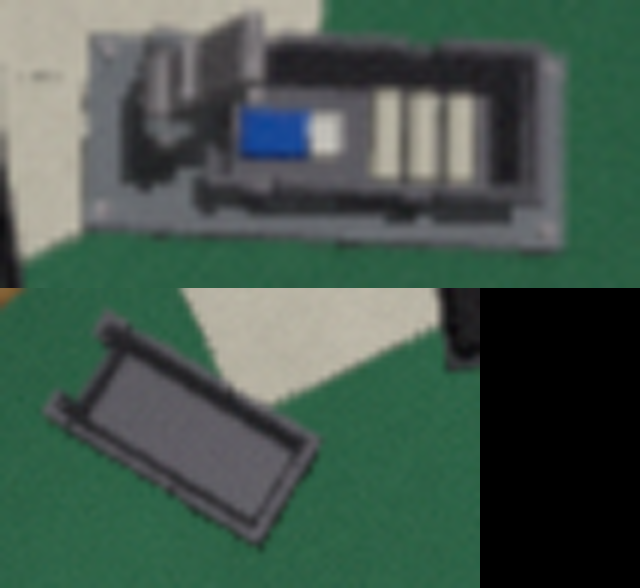

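Upper crop: the dock plate corners are at (88,33), (565,55), (563,247) and (83,228), with the catch at the left. Lower crop: the tote rim corners are at (107,315), (318,440), (262,545) and (48,408), with the notch at the left end.

```bash
cat > m.py <<'E'
from h import *
D=np.array([[88,33],[565,55],[563,247],[83,228]])/8+[330,174]-[.44,.44]
P=atz('top',D,.010);print(P,[np.linalg.norm(P[i]-P[(i+1)%4]) for i in range(4)])
x=(P[0]+P[3]-P[1]-P[2]);print('plate c',P.mean(0),'yaw',np.arctan2(x[1],x[0]))
T=(np.array([[107,315],[318,440],[262,545],[48,408]])-[0,288])/6+[250,205]-[.4,.4]
P=atz('top',T,.055);print(P,[np.linalg.norm(P[i]-P[(i+1)%4]) for i in range(4)])
x=(P[0]+P[3]-P[1]-P[2]);print('tote c',P.mean(0),'yaw',np.arctan2(x[1],x[0]))
print('tape,stapler,calc,cup,pen,stamp',atz('top',[[271,153],[326,199],[309,145],[225,165],[385,151],[440,247]],0.02))
E
python3 m.py;python3 - <<'E'
import cv2
s=cv2.imread('pics/side0.png')
cv2.imwrite('pics/sc.png',cv2.resize(s[190:310,320:420],None,fx=5,fy=5,interpolation=cv2.INTER_CUBIC))
E
```

```text
[[ 0.63758612 -0.00943325  0.01      ]
 [ 0.61706887 -0.21923565  0.01      ]
 [ 0.53114179 -0.21057     0.01      ]
 [ 0.55003581 -0.00196802  0.01      ]] [np.float64(0.2108032363894262), np.float64(0.08636293477283409), np.float64(0.2094558861340753), np.float64(0.08786800236106089)]
plate c [ 0.58395815 -0.11030173  0.01      ] yaw 1.4768792390568124
[[0.52949896 0.24610641 0.055     ]
 [0.45319418 0.1305818  0.055     ]
 [0.39667423 0.1637873  0.055     ]
 [0.47850982 0.28024137 0.055     ]] [np.float64(0.1384498235580401), np.float64(0.06555234108019864), np.float64(0.1423327634073298), np.float64(0.0613603177743939)]
tote c [0.4644693  0.20517922 0.055     ] yaw 0.9724566426838009
tape,stapler,calc,cup,pen,stamp [[ 0.73804266  0.23311496  0.02      ]
 [ 0.56134715  0.04630518  0.02      ]
 [ 0.76102681  0.09658922  0.02      ]
 [ 0.70197724  0.39728737  0.02      ]
 [ 0.72502777 -0.17282479  0.02      ]
 [ 0.37607364 -0.33131617  0.02      ]]
```

View pics/sc.png

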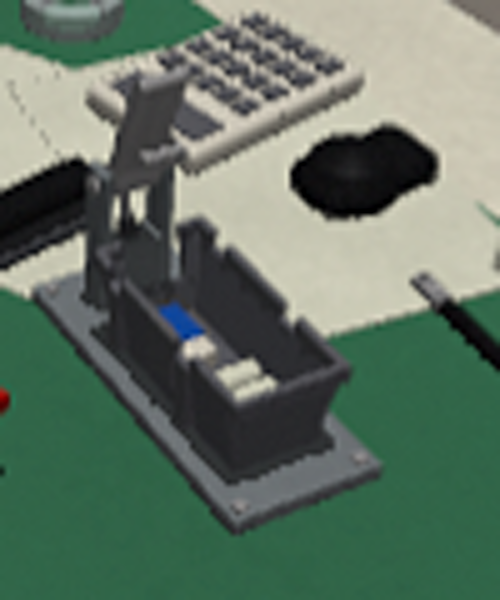

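The side view shows the catch tab (tip edge at (133,75)–(188,68)) leaning over the tote. The lower tote's far-end rim corner is at about (352,372).

```bash
cat > m2.py <<'E'
from h import *
yaw=1.477;c,s=np.cos(yaw),np.sin(yaw);R=np.array([[c,s],[-s,c]])
t=lambda p:np.array(p)/8+[330,174]-.44
sd=lambda p:np.array(p)/5+[320,190]-.4
pc=np.array([.584,-.1103])
def show(n,P): print(n,P.round(4),'plate frame',(R@(P[:2]-pc)).round(4))
for n,p,z in [('rimTR',(545,42),.065),('rimBR',(540,207),.065),('rimBL',(197,212),.065),('tipTop',(258,15),.167),('tipBot',(205,22),.167)]:
    show(n,atz('top',[t(p)],z)[0])
for n,p,z in [('rim+x',(352,372),.065),('rimnear',(232,410),.065),('tipL',(130,75),.167),('tipR',(188,68),.167)]:
    show('side '+n,atz('side',[sd(p)],z)[0])
E
python3 m2.py
```

```text
rimTR [ 0.61   -0.1994  0.065 ] plate frame [-0.0862 -0.0342]
rimBR [ 0.5389 -0.1909  0.065 ] plate frame [-0.0845  0.0374]
rimBL [ 0.544  -0.0469  0.065 ] plate frame [0.0594 0.0458]
tipTop [ 0.6016 -0.0664  0.167 ] plate frame [ 0.0454 -0.0134]
tipBot [ 0.5998 -0.0454  0.167 ] plate frame [ 0.0661 -0.0096]
side rim+x [ 0.6069 -0.2047  0.065 ] plate frame [-0.0918 -0.0317]
side rimnear [ 0.5404 -0.1939  0.065 ] plate frame [-0.0873  0.0356]
side tipL [ 0.5794 -0.0517  0.167 ] plate frame [0.0579 0.0101]
side tipR [ 0.6079 -0.0629  0.167 ] plate frame [ 0.0494 -0.0194]
```

```bash
cat > plan.py <<'E'
# usage: plan.py x y z yaw_y [n] : shifts to the target from the measured pose, in tool axes per row
import sys; from h import *
from scipy.spatial.transform import Rotation as Ro
a=list(map(float,sys.argv[1:5])); s=robot.sense()
R=Ro.from_rotvec(s['ee_rot']).as_matrix(); p=np.array(s['eef_pos'])
yaw=np.arctan2(R[1,1],R[0,1]); print('t',round(s['time'],2),p.round(4),'yaw_y',yaw.round(4),'zaxis',R[:,2].round(4),'F',s['contact_force'].round(1),'q6',s['qpos'][5].round(2))
d=np.array(a[:3])-p; dt=(a[3]-yaw); 
if len(sys.argv)<7: dt=(dt+np.pi)%(2*np.pi)-np.pi
n=int(max(np.linalg.norm(d)/.06,abs(dt)/.18))+1
n=max(n,int(sys.argv[5])) if len(sys.argv)>5 else n
for i in range(n):
    y=yaw+dt*i/n; X=np.array([-np.sin(y),np.cos(y),0]);Y=np.array([np.cos(y),np.sin(y),0])
    w=d/n; print(f'{w@X:.4f}, {w@Y:.4f}, {-w[2]:.4f}, 0,0, {-dt/n:.4f},')
E
python3 - <<'E'
import numpy as np
o=np.array([.5825,-.1262]);x=np.array([.0937,.9956])
for k in(.03,.095):print(o+k*x)
E
python3 plan.py .5853 -.0963 .20 -.094
```

```text
[ 0.585311 -0.096332]
[ 0.5914015 -0.031618 ]
t 0.1 [0.138  0.6092 0.2307] yaw_y 1.348 zaxis [-3.0e-04 -1.1e-03 -1.0e+00] F [-0.2  0.7  0.3] q6 -0.1
-0.0423, -0.0421, 0.0022, 0,0, 0.1030,
-0.0464, -0.0375, 0.0022, 0,0, 0.1030,
-0.0500, -0.0325, 0.0022, 0,0, 0.1030,
-0.0531, -0.0272, 0.0022, 0,0, 0.1030,
-0.0556, -0.0216, 0.0022, 0,0, 0.1030,
-0.0575, -0.0158, 0.0022, 0,0, 0.1030,
-0.0589, -0.0098, 0.0022, 0,0, 0.1030,
-0.0596, -0.0037, 0.0022, 0,0, 0.1030,
-0.0596, 0.0024, 0.0022, 0,0, 0.1030,
-0.0591, 0.0086, 0.0022, 0,0, 0.1030,
-0.0579, 0.0146, 0.0022, 0,0, 0.1030,
-0.0561, 0.0205, 0.0022, 0,0, 0.1030,
-0.0536, 0.0261, 0.0022, 0,0, 0.1030,
-0.0507, 0.0315, 0.0022, 0,0, 0.1030,
```

Emit:
carry_out:
  steps: [-0.042,-0.042,0,0,0,0.103,0,-0.046,-0.038,0,0,0,0.103,0,-0.05,-0.033,0,0,0,0.103,0,-0.053,-0.027,0,0,0,0.103,0,-0.056,-0.022,0,0,0,0.103,0]

```text
time: 0.72
eef_pos: [0.2976, 0.355, 0.2312]
ee_rot: [1.137, 2.928, -0.0]
contact_force: [0.5, 0.7, -0.1]
grip_width: -0.002
gripper_force: 0.0
```

Emit:
carry_out:
  steps: [-0.057,-0.016,0,0,0,0.103,0,-0.059,-0.01,0,0,0,0.103,0,-0.06,-0.004,0,0,0,0.103,0,-0.06,0.002,0,0,0,0.103,0,-0.059,0.009,0,0,0,0.103,0]

```text
time: 1.35
eef_pos: [0.457, 0.1019, 0.2313]
ee_rot: [-1.846, -2.542, -0.0]
contact_force: [0.7, 1.2, 1.1]
grip_width: 0.0
gripper_force: 0.0
```

```bash
python3 plan.py .5853 -.0963 .20 -.094
```

```text
t 1.35 [0.457  0.1019 0.2313] yaw_y 0.3144 zaxis [ 0.e+00  1.e-04 -1.e+00] F [0.7 1.2 1.1] q6 -0.22
-0.0570, 0.0152, 0.0078, 0,0, 0.1021,
-0.0552, 0.0209, 0.0078, 0,0, 0.1021,
-0.0528, 0.0264, 0.0078, 0,0, 0.1021,
-0.0498, 0.0317, 0.0078, 0,0, 0.1021,
```

Emit:
carry_out:
  steps: [-0.057,0.015,0,0,0,0.102,0,-0.055,0.021,0,0,0,0.102,0,-0.053,0.026,0.005,0,0,0.102,0,-0.05,0.032,0.01,0,0,0.102,0,0,0,0.015,0,0,0,0]

```text
time: 1.98
eef_pos: [0.5871, -0.0976, 0.2005]
ee_rot: [2.323, 2.113, 0.001]
contact_force: [-1.2, 0.7, -0.4]
grip_width: -0.006
gripper_force: 0.0
```

```bash
python3 plan.py .5853 -.0963 .149 -.094; python3 -c "
from h import *
c=robot.calibration('wrist');print(c);cv2.imwrite('pics/w1.png',robot.read_camera('wrist')[:,:,::-1])"
```

```text
t 1.98 [ 0.5871 -0.0976  0.2005] yaw_y -0.0949 zaxis [ 1.4e-03 -9.0e-04 -1.0e+00] F [-1.2  0.7 -0.4] q6 -0.17
0.0012, -0.0019, 0.0515, 0,0, -0.0009,
{'fx': 292.1361694726529, 'fy': 292.1361694726529, 'cx': 323.0467912138656, 'cy': 199.55533122676937, 'distortion': array([-0.01973915,  0.        ,  0.        ,  0.        ,  0.        ]), 'T': array([[ 0.99549356,  0.09165085,  0.02434547,  0.59296861],
       [-0.09480634,  0.95625737,  0.27673742, -0.0275211 ],
       [ 0.00208268, -0.27779843,  0.96063713,  0.3434924 ],
       [ 0.        ,  0.        ,  0.        ,  1.        ]])}
```

View pics/w1.png

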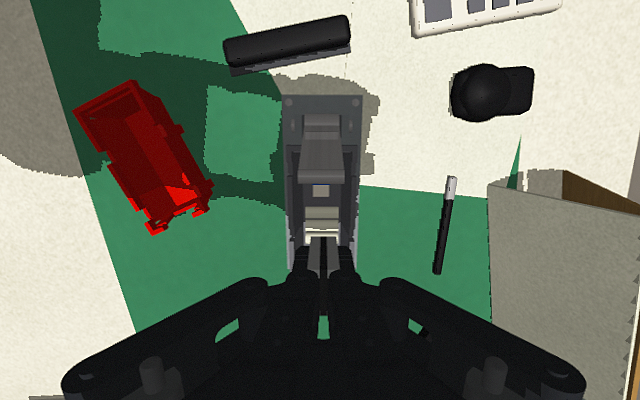

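The wrist view shows the plate's catch end at (282,96)–(362,95) and the tab tip edge at about (298..348,183), centred on the gripper line.

```bash
python3 -c "
from h import *
o=np.array([.5825,-.1262]);y=1.477;R=np.array([[np.cos(y),np.sin(y)],[-np.sin(y),np.cos(y)]])
for uv,z in(((282,96),.01),((362,95),.01),((298,183),.167),((348,183),.167)):
  p=atz('wrist',[uv],z)[0];print(p.round(4),(R@(p[:2]-o)).round(4))
"
```

```text
[ 0.5483 -0.0012  0.01  ] [0.1213 0.0458]
[ 0.6339 -0.0081  0.01  ] [ 0.1224 -0.0401]
[ 0.5718 -0.0636  0.167 ] [0.0613 0.0166]
[ 0.6022 -0.0664  0.167 ] [ 0.0614 -0.014 ]
```

Emit:
carry_out:
  steps: [-0.003,-0.002,0.025,0,0,0,0,0,0,0.026,0,0,0,0,0,0,0,0,0,0,0]

```text
time: 2.4
eef_pos: [0.5812, -0.0957, 0.149]
ee_rot: [-2.315, -2.118, 0.003]
contact_force: [0.1, 0.3, 0.7]
grip_width: -0.002
gripper_force: 0.0
```

Emit:
carry_out:
  steps: [0.015,0,0,0,0,0,0,0.015,0,0,0,0,0,0,0.013,0,0,0,0,0,0,0.013,0,0,0,0,0,0,0.012,0,0,0,0,0,0]

```text
time: 3.02
eef_pos: [0.589, -0.0281, 0.1503]
ee_rot: [-2.319, -2.12, -0.0]
contact_force: [-0.4, -0.3, -0.3]
grip_width: -0.003
gripper_force: 0.0
```

Emit:
carry_out:
  steps: [0,0,0,0,0,0,0,0,0,0,0,0,0,0]

```text
time: 3.28
eef_pos: [0.589, -0.0293, 0.1502]
ee_rot: [-2.319, -2.119, 0.0]
contact_force: [0.9, 0.4, -1.1]
grip_width: -0.0
gripper_force: 0.0
```

```bash
python3 -c "
from h import *
a=robot.read_camera('side')[:,:,::-1][170:310,300:440];b=robot.read_camera('top')[:,:,::-1][164:220,320:420]
cv2.imwrite('pics/s2.png',cv2.resize(a,None,fx=4,fy=4,interpolation=cv2.INTER_CUBIC))"
```

```text
(no output)
```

View pics/s2.png

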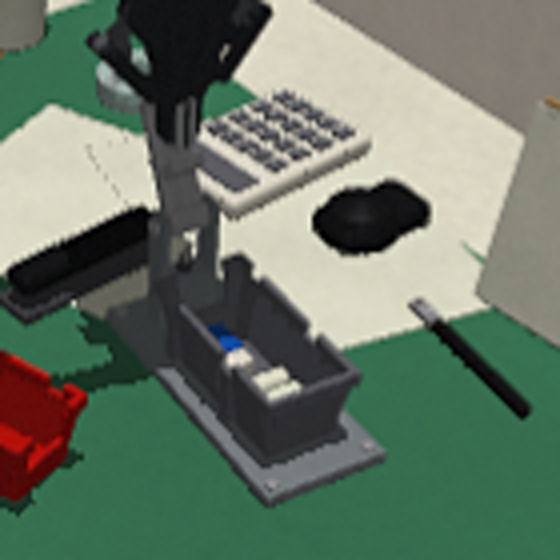

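The tab now leans outward, so the catch is open, and the contact force is nil. I'll lift and go to the tote.

Emit:
carry_out:
  steps: [-0.01,0,-0.04,0,0,0,0,0,0,-0.05,0,0,0,0.085]

```text
time: 3.62
eef_pos: [0.5874, -0.0401, 0.2405]
ee_rot: [-2.319, -2.117, 0.002]
contact_force: [1.8, 0.5, 0.8]
grip_width: 0.201
gripper_force: 0.0
```

```bash
python3 plan.py .4645 .2052 .2 2.543 15 x
```

```text
t 3.62 [ 0.5874 -0.0401  0.2405] yaw_y -0.0911 zaxis [-2.3e-03  2.0e-04 -1.0e+00] F [1.8 0.5 0.8] q6 -0.08
0.0155, -0.0096, 0.0027, 0,0, -0.1756,
0.0170, -0.0068, 0.0027, 0,0, -0.1756,
0.0179, -0.0037, 0.0027, 0,0, -0.1756,
0.0183, -0.0005, 0.0027, 0,0, -0.1756,
0.0181, 0.0027, 0.0027, 0,0, -0.1756,
0.0173, 0.0058, 0.0027, 0,0, -0.1756,
0.0161, 0.0087, 0.0027, 0,0, -0.1756,
0.0143, 0.0114, 0.0027, 0,0, -0.1756,
0.0121, 0.0137, 0.0027, 0,0, -0.1756,
0.0095, 0.0156, 0.0027, 0,0, -0.1756,
0.0066, 0.0170, 0.0027, 0,0, -0.1756,
0.0035, 0.0179, 0.0027, 0,0, -0.1756,
0.0004, 0.0183, 0.0027, 0,0, -0.1756,
-0.0028, 0.0181, 0.0027, 0,0, -0.1756,
-0.0060, 0.0173, 0.0027, 0,0, -0.1756,
```

Emit:
carry_out:
  steps: [0.0155,-0.0095,0,0,0,-0.176,0.085,0.017,-0.007,0,0,0,-0.176,0.085,0.018,-0.004,0,0,0,-0.176,0.085,0.018,0,0,0,0,-0.176,0.085,0.018,0.003,0,0,0,-0.176,0.085]

```text
time: 4.25
eef_pos: [0.5473, 0.0426, 0.2403]
ee_rot: [-1.188, -2.908, 0.0]
contact_force: [0.1, -0.3, -0.5]
grip_width: 0.998
gripper_force: 0.0
```

Emit:
carry_out:
  steps: [0.017,0.006,0,0,0,-0.176,0.085,0.016,0.009,0,0,0,-0.176,0.085,0.014,0.011,0,0,0,-0.176,0.085,0.012,0.014,0,0,0,-0.176,0.085,0.0095,0.0155,0,0,0,-0.176,0.085]

```text
time: 4.88
eef_pos: [0.5069, 0.1239, 0.2403]
ee_rot: [0.164, -3.137, 0.0]
contact_force: [-0.4, -0.2, 0.3]
grip_width: 0.991
gripper_force: 0.0
```

Emit:
carry_out:
  steps: [0.0065,0.017,0,0,0,-0.176,0.085,0.0035,0.018,0,0,0,-0.176,0.085,0,0.018,0,0,0,-0.176,0.085,-0.003,0.018,0,0,0,-0.176,0.085,-0.006,0.017,0,0,0,-0.176,0.085]

```text
time: 5.5
eef_pos: [0.4665, 0.2053, 0.2403]
ee_rot: [-1.484, 2.769, -0.0]
contact_force: [-0.4, -0.1, 0.3]
grip_width: 0.993
gripper_force: 0.0
```

Emit:
carry_out:
  steps: [0,0,0,0,0,0,0.085]

```text
time: 5.62
eef_pos: [0.4663, 0.2055, 0.2403]
ee_rot: [1.479, -2.772, -0.0]
contact_force: [0.1, -0.1, 0.5]
grip_width: 0.996
gripper_force: 0.0
```

```bash
python3 plan.py .4645 .2052 .1 2.543; python3 -c "
from h import *
import pickle
pickle.dump(robot.calibration('wrist'),open('w2.pkl','wb'));cv2.imwrite('pics/w2.png',robot.read_camera('wrist')[:,:,::-1])"
```

```text
t 5.62 [0.4663 0.2055 0.2403] yaw_y 2.551 zaxis [-1.e-04  0.e+00 -1.e+00] F [ 0.1 -0.1  0.5] q6 -2.25
0.0004, 0.0005, 0.0468, 0,0, 0.0027,
0.0004, 0.0004, 0.0468, 0,0, 0.0027,
0.0004, 0.0004, 0.0468, 0,0, 0.0027,
```

View pics/w2.png

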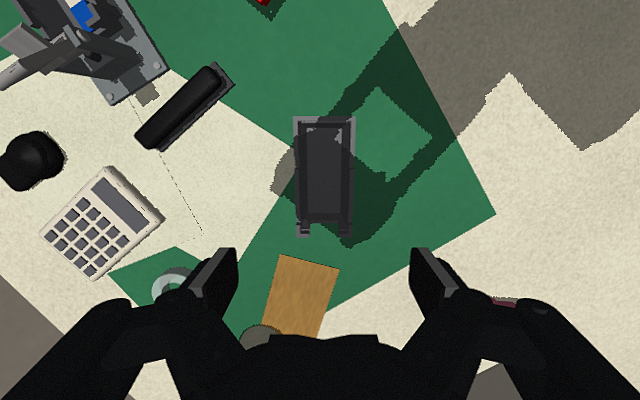

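The wrist view shows the whole loose tote: rim corners at about (293,117) and (356,117), notched end corners at about (296,237) and (353,236).

```bash
python3 -c "
from h import *
import pickle
c=pickle.load(open('w2.pkl','rb'))
P=atz('wrist',[(293,116.5),(356,116.5),(353.5,237),(296,237)],.055,c);print(P.round(4),[np.linalg.norm(P[i]-P[(i+1)%4]).round(4) for i in range(4)])
x=P[2]+P[3]-P[0]-P[1];print(P.mean(0),np.arctan2(x[1],x[0]))
y=P[0]-P[1];print(np.arctan2(y[1],y[0])-np.pi/2)
"
```

```text
[[0.4545 0.1299 0.055 ]
 [0.3978 0.1679 0.055 ]
 [0.4753 0.2859 0.055 ]
 [0.5334 0.2469 0.055 ]] [np.float64(0.0682), np.float64(0.1411), np.float64(0.0699), np.float64(0.1411)]
[0.46522183 0.20764892 0.055     ] 0.9836909945611259
-2.1613803379461674
```

Emit:
carry_out:
  steps: [-0.001,0.002,0.058,0,0,0,0.085,0,0,0.06,0,0,0,0.085,0,0,0.06,0,0,0,0.085,0,0,0.035,0,0,0,0.085,0,0,0.015,0,0,0,0.085]

```text
time: 6.3
eef_pos: [0.4652, 0.2062, 0.0106]
ee_rot: [1.471, -2.773, -0.001]
contact_force: [-1.1, 0.6, -0.3]
grip_width: 0.993
gripper_force: 0.0
```

Emit:
carry_out:
  steps: [0,0,0,0,0,0,0.04,0,0,0,0,0,0,0.04,0,0,0,0,0,0,0.04,0,0,0,0,0,0,0.04]
  grip_force: 30

```text
time: 6.8
eef_pos: [0.4659, 0.2072, 0.013]
ee_rot: [-1.477, 2.772, -0.0]
contact_force: [-0.2, 0.1, -2.4]
grip_width: 0.79
gripper_force: 36.1
```

Gripped at 67.5 mm, as expected. Next I'll lift.

Emit:
carry_out:
  steps: [0,0,-0.03,0,0,0,0.04,0,0,-0.055,0,0,0,0.04,0,0,-0.06,0,0,0,0.04,0,0,-0.055,0,0,0,0.04,0,0,0,0,0,0,0.04]

```text
time: 7.42
eef_pos: [0.4673, 0.2077, 0.2165]
ee_rot: [-1.474, 2.766, -0.002]
contact_force: [-0.4, 0.6, -2.4]
grip_width: 0.791
gripper_force: 36.4
```

```bash
python3 plan.py .5805 -.126 .21 -.094 15 x
```

```text
t 7.42 [0.4673 0.2077 0.2165] yaw_y 2.55 zaxis [ 0.0074  0.0023 -1.    ] F [-0.4  0.6 -2.4] q6 -2.25
0.0143, -0.0187, 0.0004, 0,0, 0.1763,
0.0108, -0.0209, 0.0004, 0,0, 0.1763,
0.0069, -0.0224, 0.0004, 0,0, 0.1763,
0.0029, -0.0233, 0.0004, 0,0, 0.1763,
-0.0012, -0.0235, 0.0004, 0,0, 0.1763,
-0.0053, -0.0229, 0.0004, 0,0, 0.1763,
-0.0093, -0.0216, 0.0004, 0,0, 0.1763,
-0.0129, -0.0196, 0.0004, 0,0, 0.1763,
-0.0161, -0.0171, 0.0004, 0,0, 0.1763,
-0.0189, -0.0140, 0.0004, 0,0, 0.1763,
-0.0210, -0.0104, 0.0004, 0,0, 0.1763,
-0.0226, -0.0066, 0.0004, 0,0, 0.1763,
-0.0234, -0.0025, 0.0004, 0,0, 0.1763,
-0.0234, 0.0016, 0.0004, 0,0, 0.1763,
-0.0228, 0.0057, 0.0004, 0,0, 0.1763,
```

Emit:
carry_out:
  steps: [0.0145,-0.0185,0,0,0,0.176,0.04,0.011,-0.021,0,0,0,0.176,0.04,0.007,-0.0225,0,0,0,0.176,0.04,0.003,-0.0235,0,0,0,0.176,0.04,-0.001,-0.0235,0,0,0,0.176,0.04]

```text
time: 8.05
eef_pos: [0.5022, 0.0943, 0.2113]
ee_rot: [0.147, -3.136, 0.0]
contact_force: [0.6, 0.2, -1.0]
grip_width: 0.793
gripper_force: 36.2
```

Emit:
carry_out:
  steps: [-0.0055,-0.023,0,0,0,0.176,0.04,-0.0095,-0.0215,0,0,0,0.176,0.04,-0.013,-0.0195,0,0,0,0.176,0.04,-0.016,-0.017,0,0,0,0.176,0.04,-0.019,-0.014,0,0,0,0.176,0.04]

```text
time: 8.68
eef_pos: [0.5406, -0.0166, 0.2112]
ee_rot: [-1.203, -2.9, 0.001]
contact_force: [0.1, 0.2, -2.1]
grip_width: 0.793
gripper_force: 36.2
```

Emit:
carry_out:
  steps: [-0.021,-0.0105,0,0,0,0.176,0.04,-0.0225,-0.0065,0,0,0,0.176,0.04,-0.0235,-0.0025,0,0,0,0.176,0.04,-0.0235,0.0015,0,0,0,0.176,0.04,-0.023,0.0055,0,0,0,0.176,0.04]

```text
time: 9.3
eef_pos: [0.5785, -0.1279, 0.2111]
ee_rot: [-2.324, -2.111, 0.001]
contact_force: [-0.5, 0.3, -1.5]
grip_width: 0.792
gripper_force: 36.2
```

Emit:
carry_out:
  steps: [0,0,0,0,0,0,0.04]

```text
time: 9.43
eef_pos: [0.5788, -0.1285, 0.211]
ee_rot: [-2.321, -2.115, 0.001]
contact_force: [0.7, 0.2, -1.9]
grip_width: 0.795
gripper_force: 36.2
```

```bash
python3 plan.py .5805 -.126 .21 -.094; python3 -c "
from h import *
import pickle
pickle.dump(robot.calibration('wrist'),open('w3.pkl','wb'));cv2.imwrite('pics/w3.png',robot.read_camera('wrist')[:,:,::-1])
cv2.imwrite('pics/side3.png',robot.read_camera('side')[:,:,::-1]);cv2.imwrite('pics/top3.png',robot.read_camera('top')[:,:,::-1])"
```

```text
t 9.43 [ 0.5788 -0.1285  0.211 ] yaw_y -0.093 zaxis [-1.4e-03  3.0e-04 -1.0e+00] F [ 0.7  0.2 -1.9] q6 -0.23
0.0027, 0.0015, 0.0010, 0,0, 0.0010,
```

View pics/w3.png

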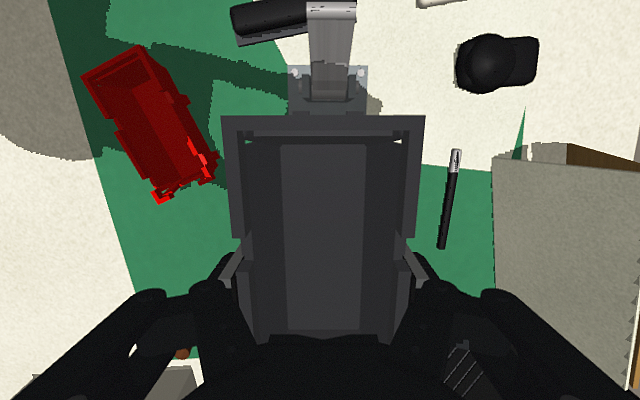

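The catch is open (tab tip at (307..356,3)). The held tote's un-notched rim edge runs from (221,116) to (425,116), and the plate corners are at (288,65) and (368,65).

```bash
python3 -c "
from h import *
import pickle
c=pickle.load(open('w3.pkl','rb'))
o=np.array([.5805,-.126]);y=1.477;R=np.array([[np.cos(y),np.sin(y)],[-np.sin(y),np.cos(y)]])
for uv,z in(((288,65),.01),((368,65),.01),((307,3),.164),((356,3),.164),((221,116),.253),((425,116),.253)):
  p=atz('wrist',[uv],z,c)[0];print(p.round(4),(R@(p[:2]-o)).round(4))
"
```

```text
[ 0.5517 -0.0023  0.01  ] [0.1204 0.0403]
[ 0.6382 -0.0104  0.01  ] [ 0.1205 -0.0466]
[0.5814 0.0041 0.164 ] [0.1296 0.0113]
[0.6093 0.0015 0.164 ] [ 0.1297 -0.0167]
[ 0.5509 -0.0555  0.253 ] [0.0674 0.0361]
[ 0.6187 -0.0619  0.253 ] [ 0.0674 -0.0321]
```

Emit:
carry_out:
  steps: [0.0035,0.0045,0.04,0,0,0,0.04,0,0,0.045,0,0,0,0.04,0,0,0.03,0,0,0,0.04,0,0,0,0,0,0,0.04,0,0,0,0,0,0,0.04]

```text
time: 10.2
eef_pos: [0.5843, -0.1241, 0.0985]
ee_rot: [2.317, 2.12, 0.001]
contact_force: [-0.1, -0.4, -1.2]
grip_width: 0.786
gripper_force: 36.0
```

```bash
python3 plan.py .583 -.125 .0725 -.094; python3 -c "
from h import *
a=robot.read_camera('side')[:,:,::-1][190:300,320:420];b=robot.read_camera('top')[:,:,::-1][164:220,320:420]
cv2.imwrite('pics/s4.png',cv2.resize(a,None,fx=5,fy=5,interpolation=cv2.INTER_CUBIC))"
```

```text
t 10.2 [ 0.5843 -0.1241  0.0985] yaw_y -0.0889 zaxis [ 1.2e-03 -4.0e-04 -1.0e+00] F [-0.1 -0.4 -1.2] q6 -0.22
-0.0010, -0.0013, 0.0260, 0,0, 0.0051,
```

View pics/s4.png

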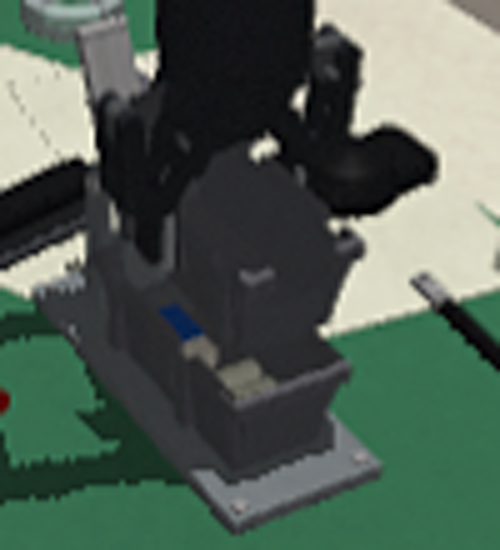

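The tote hovers over the stand with its notched end towards the camera: upper rim corners at about (243,280) and (362,243), lower at (235,408) and (352,372). I'll compare them.

```bash
python3 -c "
from h import *
o=np.array([.583,-.125]);y=1.477;R=np.array([[np.cos(y),np.sin(y)],[-np.sin(y),np.cos(y)]])
for uv,z in(((243,282),.1405),((363,246),.1405),((234,408),.065),((353,373),.065)):
  p=atz('side',[np.array(uv)/5+[320,190]-.4],z)[0];print(p.round(4),(R@(p[:2]-o)).round(4))
"
```

```text
[ 0.5443 -0.1912  0.1405] [-0.0695  0.0323]
[ 0.609  -0.2014  0.1405] [-0.0736 -0.033 ]
[ 0.5421 -0.1933  0.065 ] [-0.0718  0.0343]
[ 0.6069 -0.2055  0.065 ] [-0.0779 -0.0313]
```

Emit:
carry_out:
  steps: [0,-0.001,0.008,0,0,0.004,0.04,0,0,0.006,0,0,0,0.04,0,0,0.004,0,0,0,0.04,0,0,0,0,0,0,0.04]

```text
time: 10.8
eef_pos: [0.5826, -0.1242, 0.0788]
ee_rot: [-2.323, -2.114, 0.001]
contact_force: [-0.5, 0.3, -2.7]
grip_width: 0.79
gripper_force: 36.1
```

Emit:
carry_out:
  steps: [-0.002,-0.0005,0.003,0,0,0,0.04,0,0,0.002,0,0,0,0.04,0,0,0,0,0,0,0.04]

```text
time: 11.18
eef_pos: [0.582, -0.1262, 0.0742]
ee_rot: [-2.323, -2.114, 0.0]
contact_force: [-0.2, -0.3, -1.3]
grip_width: 0.791
gripper_force: 36.1
```

Emit:
carry_out:
  steps: [0,0,0.0015,0,0,0,0.04,0,0,0,0,0,0,0.04]

```text
time: 11.42
eef_pos: [0.5821, -0.1262, 0.0727]
ee_rot: [-2.323, -2.115, 0.0]
contact_force: [-0.1, 0.2, -1.7]
grip_width: 0.79
gripper_force: 36.1
```

Emit:
carry_out:
  steps: [0,0,0.001,0,0,0,0.04,0,0,0,0,0,0,0.04]

```text
time: 11.68
eef_pos: [0.5822, -0.1262, 0.072]
ee_rot: [2.323, 2.114, 0.0]
contact_force: [-0.5, 1.3, 3.4]
grip_width: 0.793
gripper_force: 36.5
```

Emit:
carry_out:
  steps: [0,0,0.001,0,0,0,0.04,0,0,0,0,0,0,0.04]

```text
time: 11.92
eef_pos: [0.5822, -0.1262, 0.0719]
ee_rot: [2.323, 2.114, 0.001]
contact_force: [-6.1, 1.2, 21.6]
grip_width: 0.79
gripper_force: 38.7
```

Contact came at the seating height, so the tote is seated. I'll ease off and release.

Emit:
carry_out:
  steps: [0,0,-0.001,0,0,0,0.04,0,0,0,0,0,0,0.085,0,0,0,0,0,0,0.085,0,0,0,0,0,0,0.085,0,0,0,0,0,0,0.085]

```text
time: 12.55
eef_pos: [0.5821, -0.1262, 0.0717]
ee_rot: [-2.323, -2.115, 0.0]
contact_force: [-0.2, 0.9, 0.2]
grip_width: 0.999
gripper_force: 0.0
```

Emit:
carry_out:
  steps: [0,0,-0.02,0,0,0,0.085,0,0,-0.05,0,0,0,0.085,0,0,-0.06,0,0,0,0.085,0,0,0,0,0,0,0,0,0,0,0,0,0,0]

```text
time: 13.18
eef_pos: [0.5819, -0.1261, 0.2015]
ee_rot: [-2.323, -2.115, 0.0]
contact_force: [-0.1, 1.0, 0.5]
grip_width: 0.594
gripper_force: 0.0
```

```bash
python3 plan.py .583 -.125 .21 -.094; python3 -c "
from h import *
a=robot.read_camera('side')[:,:,::-1][190:300,320:420];b=robot.read_camera('wrist')[:,:,::-1]
a=cv2.resize(a,(400,440),interpolation=cv2.INTER_CUBIC);b=b[0:300,160:480]
o=np.zeros((440,720,3),np.uint8);o[:,:400]=a;o[:300,400:]=b
cv2.imwrite('pics/s5.png',o)"
```

```text
t 13.18 [ 0.5819 -0.1261  0.2015] yaw_y -0.094 zaxis [-1.e-04  0.e+00 -1.e+00] F [-0.1  1.   0.5] q6 -0.22
0.0012, 0.0010, -0.0085, 0,0, 0.0000,
```

View pics/s5.png

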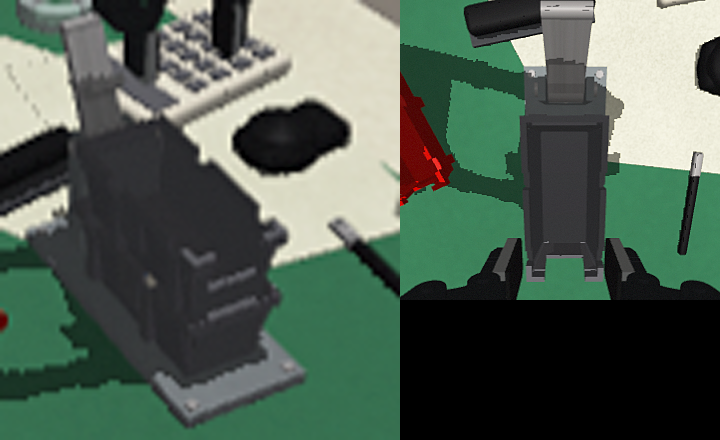

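The tote stands level on the lower one, its notch away from the catch, with the catch open. Next I'll go around and shut it.

Emit:
carry_out:
  steps: [0,0.001,-0.025,0,0,0,0,0.05,0,0,0,0,0,0,0.055,0,0,0,0,0,0,0.052,0,0,0,0,0,0,0,0,0.02,0,0,0,0]

```text
time: 13.9
eef_pos: [0.5981, 0.0334, 0.2063]
ee_rot: [-2.319, -2.119, -0.001]
contact_force: [1.1, -0.9, -0.7]
grip_width: -0.002
gripper_force: 0.0
```

Emit:
carry_out:
  steps: [0,0,0.03,0,0,0,0,0,0,0.024,0,0,0,0,0,0,0,0,0,0,0]

```text
time: 14.28
eef_pos: [0.5961, 0.0301, 0.1502]
ee_rot: [-2.32, -2.112, 0.006]
contact_force: [-0.2, -1.0, -0.2]
grip_width: 0.001
gripper_force: 0.0
```

Emit:
carry_out:
  steps: [-0.013,0,0,0,0,0,0,-0.013,0,0,0,0,0,0,-0.013,0,0,0,0,0,0,-0.013,0,0,0,0,0,0,-0.01,0,0,0,0,0,0]

```text
time: 14.9
eef_pos: [0.5919, -0.0329, 0.1529]
ee_rot: [2.324, 2.114, -0.0]
contact_force: [0.9, -0.1, 0.3]
grip_width: 0.002
gripper_force: 0.0
```

Emit:
carry_out:
  steps: [0,0,0,0,0,0,0,0.02,0,-0.01,0,0,0,0,0.02,0,-0.06,0,0,0,0,0,0,-0.04,0,0,0,0,0,0,0,0,0,0,0]

```text
time: 15.52
eef_pos: [0.5974, 0.0095, 0.2659]
ee_rot: [2.318, 2.113, 0.007]
contact_force: [-0.2, 0.5, -0.1]
grip_width: -0.003
gripper_force: 0.0
```

```bash
python3 -c "
from h import *
a=robot.read_camera('side')[:,:,::-1][190:300,320:420];b=robot.read_camera('wrist')[:,:,::-1]
a=cv2.resize(a,(400,440),interpolation=cv2.INTER_CUBIC);b=b[100:400,160:480]
o=np.zeros((440,720,3),np.uint8);o[:,:400]=a;o[:300,400:]=b
cv2.imwrite('pics/s6.png',o);s=robot.sense();print(s['contact_force'],s['eef_pos'],s['time'])"
```

```text
[-0.71432856 -0.14903707 -0.97425175] [0.59560933 0.00901757 0.26226444] 15.625
```

View pics/s6.png

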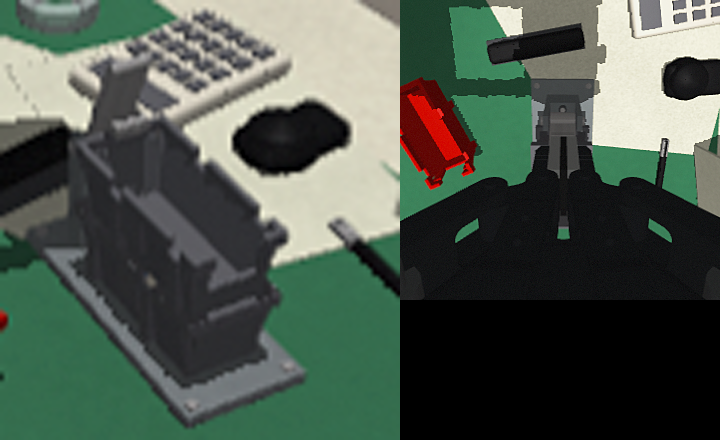

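The tab tip is back at about (347..357,204) in the side view, the same as when shut at the start. The tote stands level and the arm is clear, so I'm handing in.

Emit:
carry_out:
  steps: [0,0,0,0,0,0,0,0,0,0,0,0,0,0]

```text
time: 15.88
eef_pos: [0.5953, 0.008, 0.2611]
ee_rot: [-2.322, -2.114, 0.002]
contact_force: [0.4, -0.1, 0.1]
grip_width: 0.001
gripper_force: 0.0
```

```bash
python3 -c "
from station import robot
print(robot.hand_in())"
```

```text
the job is handed in; nothing more can be done
None
```

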